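Close and vent a medicine bottle on its draw-out carriage

ROBOT

A 6-joint arm with a two-finger parallel gripper is mounted at the origin on the work surface. World frame = base frame: x ahead of the robot, y to its left, z up, the work surface at z = 0. Lengths are in m, angles in rad, forces in N, time in s.
With the tool pointing down it reaches from about 0.4 to 0.925 m from the base axis. Payload 3.4 kg.
Tool frame: the origin (TCP) lies between the finger pads, 19 mm behind the fingertips; this is the grasp point; z points along the fingers, y is the line along which they close (so a half turn about z gives the same grasp; the last joint's range is limited). The gripper opens to 85 mm and grips with 20 to 120 N. Pads are 22 mm wide; open, the fingers measure 114 mm over their backs; the gripper's body (76 mm by 85 mm) begins 54 mm behind the grasp point. The pads swing forward as they close: fully open they stand 13 mm farther back than shut.
Start: joints at [-1.214, 0.307, 1.506, -0, 1.328, -0.073], TCP at [0.24, -0.522, 0.25] pointing down, gripper open.
Joint ranges: [-3.12, 3.12], [-1.05, 2.28], [0.14, 2.33], [-1.42, 4.57], [0.1, 2.73], [-2.68, 2.68]. Speed limits (rad/s): [2.57, 2.57, 3.14, 3.14, 3.14, 3.14].

INTERFACE

Orientations are given as a unit quaternion [w, x, y, z].
In Python, from bench import bot gives the robot as it stands.
- The arm moves only by the shell command python3 -m inch 'ROWS'. ROWS is JSON, a list that holds one entry, the list of rows, each a list of 5 numbers: the shift along the tool's x, y, z in cm, then the turn about the tool's z in rad, then the closure, from 0 (fully open) to 1 (shut). In form: [[[dx, dy, dz, twist, gripper], ...]]. A call has 1 to 20 rows; each row is the pose to reach, as a shift and turn from the pose commanded when the call began, along the tool's axes at that moment; what a row does not reach only later rows make up. A row lasts 1/12 s, in which the tool goes at most 41.7 mm and 7.16 degrees, less where a joint would pass 70% of its speed; a pose out of reach is approached as far as the arm can. A call with a gripper value outside its range is refused whole. The fingers move at their own pace and stop on an object; the grip force is fixed at half the most. Time passes only in rows, so rows that repeat a pose let the fingers close. It gives the time, the measured TCP pose, the force, the opening and the grip force at its end, in the units of the state.
- bot.read_state(): the state, without advancing time (a new reading comes with each control period).
- bot.snapshot(name): name is "scene" or "top" or "wrist"; returns a dict with "color" (400x640x3 uint8, red, green, blue), "camera_matrix" (3x3 intrinsics, pixels), "rvec" (rotation vector, rad) and "tvec" (3), from world to camera coordinates, as OpenCV has them. Camera axes: x right, y down, z forward; pixel columns grow to the right and rows downward; lengths in m; the calibration is good to about 2 mm. The wrist camera is an equidistant fisheye: a pixel r from the principal point sees the ray r / f radians off the axis. A picture is of the moment at which its call begins. There is no depth.
- bot.hand_in(): hands the job in; it is judged then, once.
The state is a dict: "clock": time; "q": joint angles; "joint_velocities": joint speeds; "effort": joint torques, N m; "tool_pos": TCP position; "eef_rot": TCP orientation; "contact_force": force on the tool from outside, world axes, zero at the start; "wrist_torque": the same for the moment, N m; "gripper_width": opening from 0.0 (shut) to 1.0 (fully open); "gripper_force": force on a finger pad.
Only numpy, scipy, OpenCV 4.12 (cv2) and the standard library are available. Lean on these libraries where they do the work, as an engineer would, in place of code of your own. Each camera call takes 0.05 s, during which the arm holds its last target. There are 200 camera calls.

TASK

At the treatment bench, draw the bottle's carriage all the way out from under the little shelf by its pull, then screw the bottle's black cap clockwise until it bottoms out. Back the cap off a quarter turn from there so that the bottle can vent, and finish with the cap still gripped between the fingers, held still: do not let go. Leave the jar, the dropper bottle and the dish where they stand.

Things in the scene. Friction and masses are not known exactly. Their poses are not given: they have to be found in the camera images.
- station: Fixed white station on the bench: base 120 x 500 mm (x, y). Origin: centre of its underside; y runs along the guide rails, z up. A white shelf (170 mm in x, y = -250 to -60 mm, underside 170 mm, top 182 mm high, small cartons on it up to 217 mm high) overhangs the -y end on an end wall at y = -244 mm; open at the sides and +y end.
- carriage (a joint): Aluminium carriage (86 x 180 mm plate, top 26 mm above the bench) sliding on the rails towards the station's +y. Value in m: 0 = bottle fully under the shelf, 0.20 = fully out, at the stop. About 3 N of friction, stays where it is left. Bottle axis: station x = 0, y = -130 mm + value; the amber bottle (60 mm wide, shoulder 76 mm high) is clamped on it and does not turn.
- pull_top (a point): Centre of the top of the grey upright pull on the carriage's leading end, 84 mm above the bench: a block 18 mm in station x, 36 mm in station y, standing 58 mm above the carriage plate, 120 mm ahead (+y) of the bottle axis, rigid with the carriage, square to the station's axes. Take it across its 18 mm from above.
- cap (a joint): Turn of the cap on its thread, in rad, growing clockwise seen from above (tightening). It bottoms out on a hard stop at 4.0; it starts part-way on, at 0.6 to 2.2, and cannot come off (stop at 0). A quarter turn back from the bottom is 2.43. Thread friction about 0.06 N m; stays where it is left. The thread lowers the cap 4 mm per full turn.
- cap_top (a point): Centre of the top of the black knurled cap, on the bottle axis. The cap is an upright cylinder 42 mm in diameter, 22 mm high; its top is 123.5 mm above the bench at joint value 0, 121 mm when bottomed out. A thin grey rib on top runs from the centre to the rim and points to the station's +y when bottomed out. Below it is a neck 30 mm in diameter.
- pill_jar: Bystander: loose white jar, 48 mm in diameter, 75 mm high, on the bench beside the station. Origin: centre of its underside.
- dropper_bottle: Bystander: loose small amber bottle, 36 mm in diameter, 85 mm high, on the bench beside the station. Origin: centre of its underside.
- dish: Bystander: loose white ceramic dish, 90 mm in diameter, 28 mm high, on the bench on the robot's side of the station. Origin: centre of its underside.

How it is judged:
On the way, in this order (a step that is already met when the one before it is completed fails the run):
1. the carriage is drawn fully out (within 8 mm of its stop) (value of joint carriage above 0.192 m), for 0.2 s.
2. with the carriage out, the cap bottoms out (within 0.1 rad of its stop) (value of joint cap above 3.9 rad and value of joint carriage above 0.185 m), for 0.2 s.
At the end, for the whole second after the job is handed in: The cap is backed off a quarter turn (1.57 rad, give or take 0.3 rad) from its bottom stop and still, the fingers still grip it (over 2 N, TCP within 30 mm of the centre of its top), and the carriage is still fully out (within 15 mm) (value of joint cap between 2.13 and 2.73 rad and velocity of joint cap between -0.1 and 0.1 rad/s and contact force between the fingers and cap above 2 N and distance between the grasp point and cap_top below 0.03 m and value of joint carriage above 0.185 m); the arm keeps its last pose, push and grip.
It fails at once if the jar, the dropper bottle or the dish is moved by more than 30 mm (distance of any of pill_jar, dropper_bottle, dish from where it was at the start of the episode above 0.03 m).
It also fails if it takes over 72 s, if anything falls off the work surface, if the arm or the gripper's body presses on something with over 40 N, if the wrist force passes 120 N, or if a joint passes its speed limit or range.

## Working session

There is one attempt and no reset: what is moved stays moved. The work goes in short steps, Python scripts to look and compute and a shell command to move; the robot and the scene stay as the last step left them, time stands still between calls to the robot, and variables do not carry over. Pictures are saved under pics/ and viewed, at most 10 in all, crops included, and the job is handed in when it is done.

```bash
ls; mkdir -p pics; python3 - <<'E'
from bench import bot
import cv2,pickle
d={}
for n in("scene","top","wrist"):
    s=bot.snapshot(n);d[n]=s;cv2.imwrite(f"pics/{n}0.png",s["color"][:,:,::-1])
    print(n,s["camera_matrix"],s["rvec"],s["tvec"])
pickle.dump(d,open("s0.pkl","wb"))
print(bot.read_state())
E
```

```text
pics
scene [[382.27953286   0.         321.22534838]
 [  0.         382.27953286 198.04427579]
 [  0.           0.           1.        ]] [ 1.99716655  1.78429316 -0.5130421 ] [ 0.01887058 -0.43807346  1.12839859]
top [[367.86450277   0.         320.6526959 ]
 [  0.         367.86450277 199.66508135]
 [  0.           0.           1.        ]] [ 2.1843378  -2.23283432  0.06231719] [-0.08318108  0.58578115  0.80966404]
wrist [[309.70691629   0.         320.84278053]
 [  0.         309.70691629 199.01293486]
 [  0.           0.           1.        ]] [-2.42959476  1.5568588   0.23261217] [-0.57482606 -0.03701431  0.37966881]
{'clock': 0.15, 'q': array([-1.21350312e+00,  3.07399767e-01,  1.50739777e+00,  1.45216374e-07,
        1.32840564e+00, -7.35013999e-02]), 'joint_velocities': array([ 0.00131159, -0.00165569, -0.00539395,  0.00046281,  0.00044077,
       -0.00088705]), 'effort': array([-1.92020043e-04, -4.57976925e+01, -2.52219933e+01, -1.71317779e-04,
        8.43395479e-03, -6.01503103e-06]), 'tool_pos': array([ 0.23991124, -0.52198842,  0.2492842 ]), 'eef_rot': array([-7.97179412e-04,  9.76891240e-01,  2.13735483e-01, -1.13810651e-04]), 'contact_force': array([ 1.24145914, -0.24451143, -0.17331788]), 'wrist_torque': array([ 0.01059356,  0.00623177, -0.01687417]), 'gripper_force': 0.0, 'gripper_width': 0.9965579463436983}
```

View pics/scene0.png

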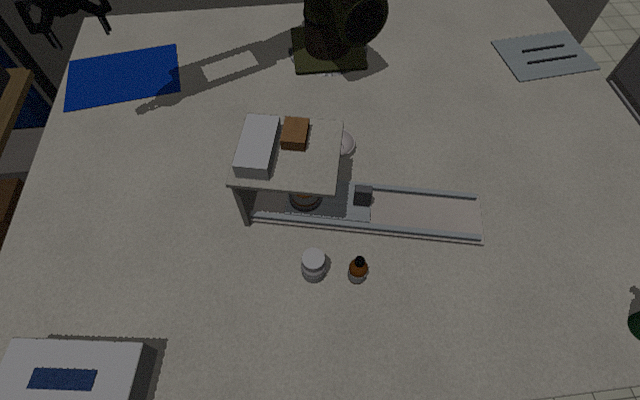

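View pics/top0.png

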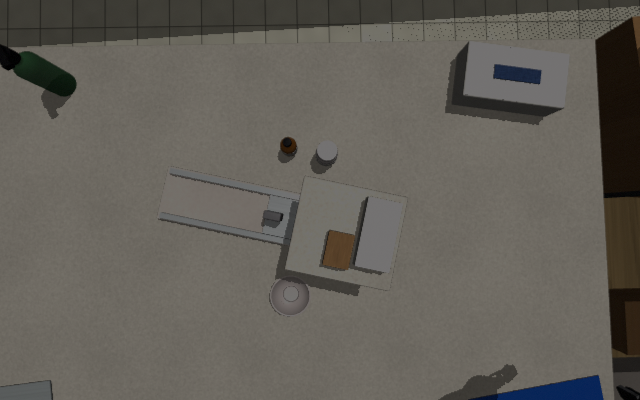

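The scene view shows the shelf at (285,155) and the pull at about (363,195). The jar is at (313,262) and the dropper at (358,267), both on the far side. The top view shows the pull at (272,216), the rails running left to (165,190), and the dish at (290,296). I'll enlarge around the pull next.

```bash
cat > h.py <<'E'
import numpy as np,cv2
def cam(s):
    R=cv2.Rodrigues(np.array(s["rvec"],float))[0];t=np.array(s["tvec"],float).ravel();return R,t
def ray(s,uv,fish=False):
    K=np.array(s["camera_matrix"]);R,t=cam(s)
    p=np.array([[(uv[0]-K[0,2])/K[0,0],(uv[1]-K[1,2])/K[1,1]]])[0]
    if fish:
        r=np.hypot(*p);d=np.array([*(p/r*np.sin(r)),np.cos(r)]) if r>1e-9 else np.array([0,0,1.])
    else: d=np.array([*p,1.])
    d=R.T@d;return -R.T@t,d/np.linalg.norm(d)
def onz(s,uv,z,fish=False):
    c,d=ray(s,uv,fish);return c+d*(z-c[2])/d[2]
def tri(rays):
    A=sum(np.eye(3)-np.outer(d,d) for c,d in rays);b=sum((np.eye(3)-np.outer(d,d))@c for c,d in rays)
    p=np.linalg.solve(A,b);return p,[float(np.linalg.norm(np.cross(p-c,d))) for c,d in rays]
def proj(s,P,fish=False):
    K=np.array(s["camera_matrix"]);R,t=cam(s);q=R@np.array(P)+t
    r=np.hypot(q[0],q[1]);k=np.arctan2(r,q[2])/r if fish else 1/q[2]
    return K[0,0]*q[0]*k+K[0,2],K[1,1]*q[1]*k+K[1,2]
E
python3 - <<'E'
import pickle,cv2,numpy as np
d=pickle.load(open("s0.pkl","rb"))
a=d["top"]["color"][155:255,150:310];b=d["scene"]["color"][170:250,340:500]
f=lambda x:cv2.resize(x,None,fx=5,fy=5,interpolation=cv2.INTER_CUBIC)
A=f(a)[:300*2//1];B=f(b)
im=np.vstack([cv2.resize(a,(480,300),interpolation=cv2.INTER_CUBIC),cv2.resize(b,(480,240),interpolation=cv2.INTER_CUBIC)])
im=np.clip(im.astype(float)*1.3,0,255).astype(np.uint8)
# right: pull zooms x8
r=np.vstack([cv2.resize(d["top"]["color"][198:232,255:295],(320,272),interpolation=cv2.INTER_CUBIC),cv2.resize(d["scene"]["color"][178:212,345:385],(320,268),interpolation=cv2.INTER_CUBIC)])
cv2.imwrite("pics/z1.png",np.hstack([im,r])[:,:,::-1])
E
```

```text
(no output)
```

View pics/z1.png

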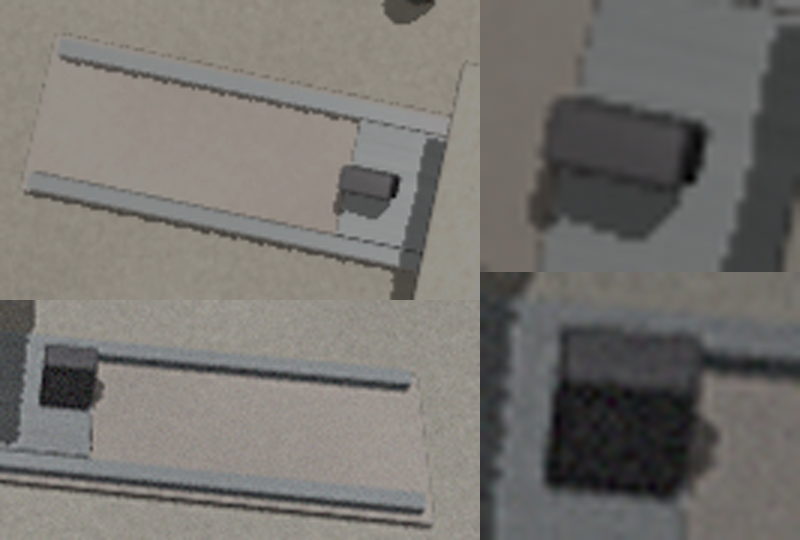

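The enlarged crops show the pull's top face centred near top px (272.5,215.5) and scene px (363.7,189). The rails give the station's axis.

```bash
python3 - <<'E'
import pickle,numpy as np
from h import *
d=pickle.load(open("s0.pkl","rb"));T,S=d["top"],d["scene"]
np.set_printoptions(precision=4,suppress=True)
t=lambda x,y:(255+(x-480)/8-.5+.06,198+y/8-.5)
s=lambda x,y:(345+(x-480)/8-.5,178+(y-272)/7.88-.5)
ct=[t(557,99),t(692,118),t(682,186),t(550,158)];cs=[s(562,328),s(700,338),s(698,390),s(560,382)]
p,e=tri([ray(T,np.mean(ct,0)),ray(S,np.mean(cs,0))]);print("pull",p,e)
P=[onz(T,c,.084)[:2] for c in ct];print(np.array(P));print("scene@.084",onz(S,np.mean(cs,0),.084), "top",onz(T,np.mean(ct,0),.084))
tt=lambda x,y:(150+x/3-.5,155+y/3-.5)
for a,b in(((65,40),(447,115)),((33,173),(398,247)),((57,37),(25,190))):
    A,B=onz(T,tt(*a),.024),onz(T,tt(*b),.024);v=B-A;print(A[:2],B[:2],np.degrees(np.arctan2(v[1],v[0])),np.linalg.norm(v))
ss=lambda x,y:(340+x/3-.5,170+(y-300)/3-.5)
for a,b in(((98,345),(410,373)),((0,455),(424,498)),((0,474),(432,522))):
    A,B=onz(S,ss(*a),.024),onz(S,ss(*b),.024);v=B-A;print(A[:2],B[:2],np.degrees(np.arctan2(v[1],v[0])),np.linalg.norm(v))
for n,uv,z in(("dish",(289,296),.028),("jar",(327,153),.075),("drop",(288.5,145),.085)):print(n,onz(T,uv,z))
# shelf corners z .182
for uv in((303,178),(406,198),(391,291),(287,271)):print("shelf",onz(T,uv,.182))
E
```

```text
pull [0.5517 0.004  0.0849] [0.0005040088557380859, 0.0005040088557380767]
[[ 0.5626  0.0204]
 [ 0.5571 -0.0137]
 [ 0.5398 -0.0109]
 [ 0.5477  0.0224]]
scene@.084 [0.5511 0.0036 0.084 ] top [0.5518 0.0046 0.084 ]
[0.6605 0.2311] [ 0.5995 -0.0474] -102.35410259567276 0.2850831111735533
[0.5636 0.2549] [ 0.5037 -0.0097] -102.75862899105145 0.27124973662815427
[0.6628 0.2369] [0.5513 0.2607] 167.95881427427918 0.11396239712291699
[0.5041 0.0373] [0.5536 0.2576] 77.32188356105549 0.2257414752918699
[ 0.5872 -0.047 ] [0.6523 0.2342] 76.95592187277019 0.288624699403091
[ 0.6019 -0.049 ] [0.6703 0.2336] 76.40089069218747 0.2907494276246124
dish [ 0.3758 -0.0225  0.028 ]
jar [ 0.678  -0.1103  0.075 ]
drop [ 0.6943 -0.0315  0.085 ]
shelf [ 0.6162 -0.0627  0.182 ]
shelf [ 0.5767 -0.2453  0.182 ]
shelf [ 0.4133 -0.2136  0.182 ]
shelf [ 0.4528 -0.0313  0.182 ]
```

The pull triangulates to (0.5515, 0.004, 0.085), which matches the stated 84 mm. The station's +y heading comes out at about 77.6°. I'll go up and over first, turning the fingers to lie across the pull.

```bash
python3 -m inch '[[[0,0,-4,0,0],[0,0,-8,0,0],[4,-2.8,-8,-0.1,0],[8,-5.6,-8,-0.2,0],[12,-8.4,-8,-0.3,0],[16,-11.2,-8,-0.4,0],[20,-14,-8,-0.5,0],[24,-16.8,-8,-0.6,0],[28,-19.6,-8,-0.7,0],[32,-22.4,-8,-0.8,0],[36,-25.2,-8,-0.9,0],[40,-28,-8,-0.923,0],[44,-30.8,-8,-0.923,0],[47,-32.8,-8,-0.923,0],[50.6,-35.2,-8,-0.923,0],[50.6,-35.2,-8,-0.923,0],[50.6,-35.2,-8,-0.923,0],[50.6,-35.2,-8,-0.923,0],[50.6,-35.2,-8,-0.923,0],[50.6,-35.2,-8,-0.923,0]]]'
python3 - <<'E'
from bench import bot
from h import *
import pickle
s=bot.snapshot("wrist");pickle.dump(s,open("w1.pkl","wb"))
cv2.imwrite("pics/w1.png",s["color"][:,:,::-1])
st=bot.read_state();print(st["q"],st["tool_pos"],st["eef_rot"])
print("pull predicted px",proj(s,[.5515,.004,.084],True), "end +u", proj(s,[.5515+.018*.2147,.004+.018*.9767,.084],True))
E
```

```text
clock: 1.82
tool_pos: [0.5523, 0.0086, 0.3294]
eef_rot: [-0.0, 0.779, 0.627, -0.001]
contact_force: [-0.2, -0.4, 0.5]
gripper_width: 1.002
gripper_force: 0.0
[-6.16114760e-02  2.24442567e-01  1.42190555e+00 -6.10432621e-04
  1.49647424e+00  1.55823413e-01] [0.55216305 0.00800254 0.3296516 ] [-1.88700045e-04  7.79641079e-01  6.26226250e-01 -6.59597143e-04]
pull predicted px (np.float64(320.3579321975599), np.float64(172.384801514993)) end +u (np.float64(320.3563822695323), np.float64(157.81202208314266))
```

View pics/w1.png

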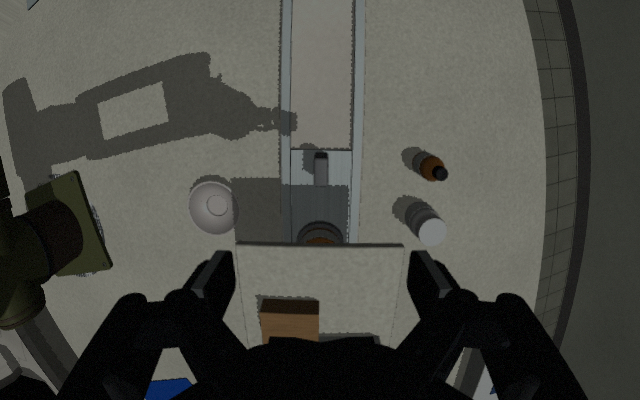

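The wrist view puts the pull's top at (321,157–186), which is where my estimate projects, and the rails run upright in the image. The fingers straddle the pull squarely, so I'll descend and grip.

```bash
python3 -m inch '[[[0,0,4,0,0],[0,0,8,0,0],[0,0,12,0,0],[0,0,16,0,0],[0,0,19,0,0],[0,0,22,0,0],[0,0,24,0,0],[0,0,25.5,0,0],[0,0,26.1,0,0],[0,0,26.1,0,0],[0,0,26.1,0,0.4],[0,0,26.1,0,0.8],[0,0,26.1,0,1],[0,0,26.1,0,1],[0,0,26.1,0,1],[0,0,26.1,0,1],[0,0,26.1,0,1],[0,0,26.1,0,1],[0,0,26.1,0,1],[0,0,26.1,0,1]]]'
```

```text
clock: 3.53
tool_pos: [0.5518, 0.0091, 0.0699]
eef_rot: [-0.001, 0.78, 0.626, -0.0]
contact_force: [-4.3, 0.1, 6.2]
gripper_width: 0.2
gripper_force: 59.4
```

The fingers have gripped the pull: 17 mm opening, 59 N. Tool x runs along station +y, so I'll draw along it.

```bash
python3 -m inch '[[[0.6,0,0,0,1],[1.6,0,0,0,1],[2.8,0,0,0,1],[4.1,0,0,0,1],[5.4,0,0,0,1],[6.7,0,0,0,1],[8,0,0,0,1],[9.3,0,0,0,1],[10.6,0,0,0,1],[11.9,0,0,0,1],[13.2,0,0,0,1],[14.5,0,0,0,1],[15.8,0,0,0,1],[17,0,0,0,1],[18,0,0,0,1],[18.8,0,0,0,1],[19.3,0,0,0,1],[19.7,0,0,0,1],[20,0,0,0,1],[20.2,0,0,0,1]]]' && python3 -m inch '[[[0,0,0,0,1],[0,0,0,0,1],[0,0,0,0,1],[0,0,0,0,1]]]'
```

```text
clock: 5.2
tool_pos: [0.5969, 0.2015, 0.0698]
eef_rot: [0.003, 0.779, 0.627, -0.002]
contact_force: [0.5, -22.7, 11.1]
gripper_width: 0.201
gripper_force: 60.5
clock: 5.53
tool_pos: [0.5969, 0.2015, 0.0699]
eef_rot: [0.003, 0.78, 0.626, -0.002]
contact_force: [1.5, -17.6, 8.1]
gripper_width: 0.202
gripper_force: 59.8
```

The wrist force rose to about 20 N after 198 mm, so the carriage is at its stop. I'll let go, rise, and look from above the cap.

```bash
python3 -m inch '[[[-0.4,0,0,0,1],[-0.4,0,0,0,0],[-0.4,0,0,0,0],[-0.4,0,0,0,0],[-0.4,0,0,0,0],[-0.4,0,0,0,0],[-0.4,0,-3,0,0],[-0.4,0,-6,0,0],[-0.4,0,-10,0,0],[-0.4,0,-14,0,0],[-3,0,-16,0,0],[-6,0,-18,0,0],[-9,0,-18,0,0],[-12,0,-18,0,0],[-12.4,0,-18,0,0],[-12.4,0,-18,0,0],[-12.4,0,-18,0,0],[-12.4,0,-18,0,0]]]'
python3 - <<'E'
from bench import bot
from h import *
import pickle
D={}
for n in("wrist","top","scene"):
    D[n]=bot.snapshot(n)
pickle.dump(D,open("s2.pkl","wb"))
st=bot.read_state();print(st["q"],st["tool_pos"])
c=[.5687,.0821,.122]
ims=[]
for n in D:
    u,v=map(int,proj(D[n],c,n=="wrist"));print(n,u,v)
    h=60 if n=="wrist" else 25
    u0,v0=max(u-h,0),max(v-h,0);print("crop origin",u0,v0,"scale",400/(2*h))
    ims.append(cv2.resize(D[n]["color"][v0:v0+2*h,u0:u0+2*h],(400,400) if n=="wrist" else (200,200),interpolation=cv2.INTER_CUBIC))
im=np.hstack([ims[0],np.vstack(ims[1:])]);im=np.clip(im*1.8,0,255).astype(np.uint8)
cv2.imwrite("pics/c2.png",im[:,:,::-1])
E
```

```text
clock: 7.03
tool_pos: [0.5699, 0.0859, 0.2487]
eef_rot: [-0.0, 0.779, 0.627, 0.0]
contact_force: [0.1, -0.0, 0.0]
gripper_width: 1.001
gripper_force: 0.0
[7.62293572e-02 3.09813694e-01 1.50538284e+00 3.63711085e-04
 1.32679484e+00 2.91694038e-01] [0.56986892 0.08597276 0.24865904]
wrist 319 200
crop origin 259 140 scale 3.3333333333333335
top 229 207
crop origin 204 182 scale 8.0
scene 407 181
crop origin 382 156 scale 8.0
```

View pics/c2.png

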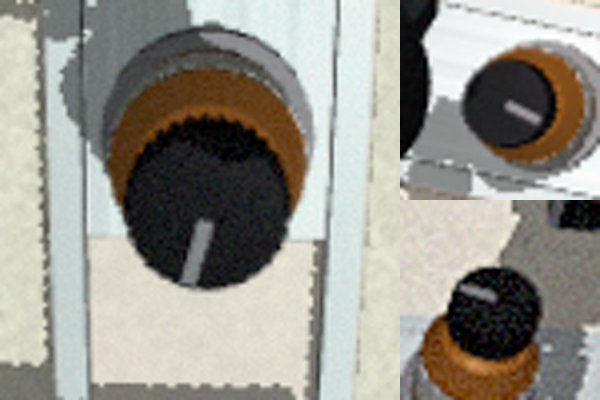

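The crops show the black cap on the amber bottle. In the wrist crop its grey rib runs from (206,222) to (190,285), pointing to station −y and slightly −x. That puts the cap value at about 1.1. Next I'll triangulate the rib ends and the rim.

```bash
python3 - <<'E'
import pickle
from h import *
np.set_printoptions(precision=4,suppress=True)
D=pickle.load(open("s2.pkl","rb"));R={}
for n,c,h in(("wrist",(319,200),60),("top",(229,207),25),("scene",(407,181),25)):
    im=D[n]["color"].astype(int);g=im.max(2)
    # cap blob: dark pixels connected near c, closed over the rib
    m=np.zeros(g.shape,np.uint8);sl=np.s_[c[1]-h:c[1]+h,c[0]-h:c[0]+h]
    m[sl]=(g[sl]<38);m=cv2.morphologyEx(m,cv2.MORPH_OPEN,np.ones((3,3)))
    k,l,st,ce=cv2.connectedComponentsWithStats(m)
    i=1+np.argmin([np.hypot(*(ce[j]-c))-st[j,4]*.01 for j in range(1,k)])
    cn=max(cv2.findContours((l==i).astype(np.uint8),0,2)[0],key=cv2.contourArea);hull=cv2.convexHull(cn)
    f=np.zeros(g.shape,np.uint8);cv2.fillConvexPoly(f,hull,1);f=cv2.erode(f,np.ones((3,3)))
    r=((f>0)&(g>48)).astype(np.uint8)
    k,l,s2,c2=cv2.connectedComponentsWithStats(r);j=1+np.argmax(s2[1:,4])
    pts=np.argwhere(l==j)[:,::-1].astype(float);mu=pts.mean(0);d=np.linalg.svd(pts-mu)[2][0];a=(pts-mu)@d
    R[n]=(mu,mu+d*a.min(),mu+d*a.max());print(n,st[i],"rib",s2[j,4],R[n])
    R[n+"h"]=hull[:,0].astype(float)
p,e=tri([ray(D[n],R[n][0],n=="wrist") for n in("wrist","top","scene")]);print("rib mid",p,e)
p2,e=tri([ray(D[n],R[n][0],n=="wrist") for n in("wrist","top")]);print("rib mid 2",p2,e)
u=np.array([np.cos(np.radians(77.4)),np.sin(np.radians(77.4))])
for n in("wrist","top","scene"):
    z=.123;A,B=[onz(D[n],q,z,n=="wrist")[:2] for q in R[n][1:]]
    H=np.array([onz(D[n],q,z,n=="wrist")[:2] for q in R[n+"h"]])
    (cc,rad)=cv2.minEnclosingCircle((H*1000).astype(np.float32));print(n,"circle at z",np.array(cc)/1e3,rad,"rib len",np.linalg.norm(A-B)," ends",A,B,"rim u range",(H@u).min(),(H@u).max())
E
```

```text
wrist [ 296  175   50   51 1892] rib 87 (array([317.8161, 214.7701]), array([320.5116, 206.1602]), array([315.1289, 223.3534]))
top [220 197  23  22 366] rib 21 (array([234.1905, 209.619 ]), array([230.2238, 207.5673]), array([238.1675, 211.6762]))
scene [394 173  23  23 400] rib 19 (array([401.4737, 178.6842]), array([397.826 , 177.5691]), array([405.0665, 179.7826]))
rib mid [0.5643 0.0716 0.1262] [0.0008696407584670352, 0.0007295767941746218, 0.00048592602883653133]
rib mid 2 [0.5645 0.0718 0.1263] [0.0007618907284218083, 0.0007618907284216988]
wrist circle at z [0.5705 0.0822] 22.76856231689453 rib len 0.01634368454542576  ends [0.5689 0.0776] [0.5609 0.0633] rim u range 0.18264605019403274 0.22689118966502123
top circle at z [0.5675 0.079 ] 22.305383682250977 rib len 0.017237162923150164  ends [0.5679 0.0802] [0.5597 0.0651] rim u range 0.178669796617921 0.22203516900404047
scene circle at z [0.5737 0.0757] 27.129854202270508 rib len 0.014257141282902909  ends [0.5586 0.0659] [0.5652 0.0785] rim u range 0.17890838513982066 0.2206632709642438
```

The rib is at height 0.126 m, which fits a cap top of about 0.123 m. The cap axis is at (0.5695, 0.081), in agreement with pull minus 120 mm. The rib heading is −119°, so the remaining clockwise turn is about 2.86 rad (value about 1.14). I'll pre-twist by −1.3, descend and grip.

```bash
python3 -m inch '[[[-0.3,0,0,-0.12,0],[-0.5,0.07,0,-0.24,0],[-0.5,0.07,0,-0.36,0],[-0.5,0.07,0,-0.48,0],[-0.5,0.07,0,-0.6,0],[-0.5,0.07,0,-0.72,0],[-0.5,0.07,0,-0.84,0],[-0.5,0.07,0,-0.96,0],[-0.5,0.07,0,-1.08,0],[-0.5,0.07,0,-1.2,0],[-0.5,0.07,2,-1.3,0],[-0.5,0.07,5,-1.3,0],[-0.5,0.07,8,-1.3,0],[-0.5,0.07,10.5,-1.3,0],[-0.5,0.07,12.5,-1.3,0],[-0.5,0.07,13.5,-1.3,0],[-0.5,0.07,13.8,-1.3,0],[-0.5,0.07,13.8,-1.3,0],[-0.5,0.07,13.8,-1.3,0]]]' && python3 -m inch '[[[0,0,0,0,0.3],[0,0,0,0,0.5],[0,0,0,0,0.7],[0,0,0,0,1],[0,0,0,0,1],[0,0,0,0,1],[0,0,0,0,1],[0,0,0,0,1]]]'; python3 -c "
from bench import bot
print(bot.read_state())"
```

```text
clock: 8.77
tool_pos: [0.5703, 0.0802, 0.1119]
eef_rot: [0.001, 0.241, 0.97, 0.0]
contact_force: [-0.5, -0.8, 0.7]
gripper_width: 1.003
gripper_force: 0.0
clock: 9.43
tool_pos: [0.5696, 0.0794, 0.1123]
eef_rot: [0.001, 0.241, 0.97, -0.0]
contact_force: [-1.4, -1.4, 5.8]
gripper_width: 0.474
gripper_force: 59.7
{'clock': 9.4333, 'q': array([ 6.54129691e-02,  4.41376885e-01,  1.68319678e+00, -7.15828440e-04,
        1.01564195e+00, -1.01723834e+00]), 'joint_velocities': array([ 6.25559448e-04,  2.62338941e-04, -2.09440928e-04, -9.18854158e-05,
       -6.38319931e-04,  3.99773066e-04]), 'effort': array([ 6.19605593e-01, -4.57837951e+01, -1.91884178e+01,  3.62134427e-01,
       -5.54552414e-01, -2.35811558e-04]), 'tool_pos': array([0.56959728, 0.07938783, 0.11227172]), 'eef_rot': array([ 7.48484498e-04,  2.41473501e-01,  9.70407122e-01, -8.01344214e-05]), 'contact_force': array([-1.35835621, -1.42845901,  5.7997532 ]), 'wrist_torque': array([-0.2668245 ,  0.28984782, -0.01624134]), 'gripper_force': 59.667359590530396, 'gripper_width': 0.4739871385195938}
```

The cap is gripped at about 40 mm with small side forces. I'll turn it clockwise, letting the tool sink with the thread.

```bash
python3 -m inch '[[[0,0,0,0.06,1],[0,0,0.01,0.15,1],[0,0,0.02,0.25,1],[0,0,0.02,0.35,1],[0,0,0.03,0.45,1],[0,0,0.04,0.55,1],[0,0,0.04,0.65,1],[0,0,0.05,0.75,1],[0,0,0.05,0.85,1],[0,0,0.06,0.95,1],[0,0,0.07,1.05,1],[0,0,0.07,1.15,1],[0,0,0.08,1.25,1],[0,0,0.09,1.35,1],[0,0,0.09,1.45,1],[0,0,0.1,1.55,1],[0,0,0.1,1.65,1],[0,0,0.11,1.75,1],[0,0,0.11,1.8,1],[0,0,0.11,1.8,1]]]'; python3 - <<'E'
from bench import bot
from h import *
st=bot.read_state();print(st["q"][5],st["wrist_torque"],st["contact_force"])
s=bot.snapshot("wrist");t=bot.snapshot("top");c=bot.snapshot("scene")
im=np.hstack([cv2.resize(s["color"][150:270,260:380],(400,400)),cv2.resize(c["color"][150:210,375:435],(400,400),interpolation=cv2.INTER_CUBIC)])
cv2.imwrite("pics/t3.png",np.clip(im*1.8,0,255).astype(np.uint8)[:,:,::-1])
E
```

```text
clock: 11.1
tool_pos: [0.5677, 0.0791, 0.111]
eef_rot: [0.0, 0.911, 0.413, -0.001]
contact_force: [-4.7, -1.9, 8.3]
gripper_width: 0.472
gripper_force: 59.7
0.7850662192098428 [-0.34907732  0.77487691 -0.07884877] [-4.65258376 -1.93027918  8.33879643]
```

View pics/t3.png

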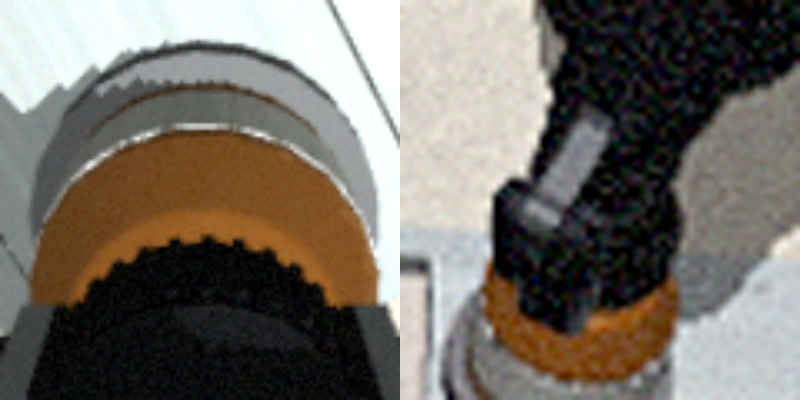

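The fingers hold the knurled cap with the bottle upright. The rib is hidden, and the yaw moment of −0.08 N m matches thread friction. I'll continue towards the stop, watching the moment.

```bash
python3 -m inch '[[[0,0,0.01,0.1,1],[0,0,0.01,0.2,1],[0,0,0.02,0.3,1],[0,0,0.03,0.4,1],[0,0,0.03,0.5,1],[0,0,0.04,0.6,1],[0,0,0.05,0.7,1],[0,0,0.05,0.8,1],[0,0,0.06,0.88,1],[0,0,0.06,0.94,1],[0,0,0.06,0.94,1],[0,0,0.06,0.94,1]]]'; python3 -c "
from bench import bot
s=bot.read_state();print(s['q'][5],s['wrist_torque'])"
python3 -m inch '[[[0,0,0,0.04,1],[0,0,0,0.08,1],[0,0,0,0.12,1],[0,0,0,0.12,1],[0,0,0,0.12,1],[0,0,0,0.12,1]]]'; python3 -c "
from bench import bot
s=bot.read_state();print(s['q'][5],s['wrist_torque'])"
```

```text
clock: 12.25
tool_pos: [0.5673, 0.08, 0.1104]
eef_rot: [-0.0, 0.999, -0.043, -0.001]
contact_force: [-5.7, 0.5, 7.1]
gripper_width: 0.476
gripper_force: 59.8
1.7230967223608653 [ 0.11706121  0.922971   -0.04504315]
clock: 12.75
tool_pos: [0.5673, 0.0802, 0.1103]
eef_rot: [-0.0, 0.995, -0.103, -0.001]
contact_force: [-5.4, -0.0, 7.1]
gripper_width: 0.47
gripper_force: 59.8
1.842928154124798 [ 0.19605387  0.85138578 -0.05154458]
```

```bash
P='from bench import bot
s=bot.read_state();print(s["q"][5],s["wrist_torque"])'
python3 -m inch '[[[0,0,0,0.05,1],[0,0,0,0.05,1],[0,0,0,0.05,1],[0,0,0,0.05,1]]]' >/dev/null; python3 -c "$P"
python3 -m inch '[[[0,0,0,0.05,1],[0,0,0,0.05,1],[0,0,0,0.05,1],[0,0,0,0.05,1]]]'>/dev/null; python3 -c "$P"
python3 -m inch '[[[0,0,0,0.05,1],[0,0,0,0.05,1],[0,0,0,0.05,1],[0,0,0,0.05,1]]]'; python3 -c "$P"
```

```text
1.8918794099030536 [0.24791819 0.84657263 0.41846894]
1.939909926322315 [0.31977913 0.79772247 1.39272784]
clock: 13.75
tool_pos: [0.5683, 0.08, 0.1103]
eef_rot: [0.0, 0.985, -0.175, -0.0]
contact_force: [-3.5, 1.0, 6.5]
gripper_width: 0.472
gripper_force: 60.1
1.9898816976744669 [0.13956619 0.53165843 1.4111592 ]
```

The moment jumps to 1.4 N m at about 1.88 rad of the last joint, after roughly 2.9 rad of turn as predicted: the cap is bottomed out. Now I'll back off 1.57 rad, plus about 0.05 for the wound-up grip.

```bash
python3 -m inch '[[[0,0,0,-0.06,1],[0,0,-0.01,-0.15,1],[0,0,-0.02,-0.25,1],[0,0,-0.02,-0.35,1],[0,0,-0.03,-0.45,1],[0,0,-0.03,-0.55,1],[0,0,-0.04,-0.65,1],[0,0,-0.05,-0.75,1],[0,0,-0.05,-0.85,1],[0,0,-0.06,-0.95,1],[0,0,-0.06,-1.05,1],[0,0,-0.07,-1.15,1],[0,0,-0.08,-1.25,1],[0,0,-0.08,-1.35,1],[0,0,-0.09,-1.45,1],[0,0,-0.1,-1.55,1],[0,0,-0.1,-1.62,1],[0,0,-0.1,-1.62,1],[0,0,-0.1,-1.62,1],[0,0,-0.1,-1.62,1]]]'; python3 - <<'E'
from bench import bot
from h import *
import pickle
st=bot.read_state();print(st["q"],st["wrist_torque"])
D={n:bot.snapshot(n) for n in("top","scene")};pickle.dump(D,open("s4.pkl","wb"))
c=D["scene"];t=D["top"]
im=np.hstack([cv2.resize(c["color"][150:210,375:435],(400,400),interpolation=cv2.INTER_CUBIC),cv2.resize(t["color"][130:310,140:320],(400,400),interpolation=cv2.INTER_CUBIC)])
cv2.imwrite("pics/b4.png",np.clip(im*1.8,0,255).astype(np.uint8)[:,:,::-1])
for n,uv in(("dish",(289,296)),("jar",(327,153)),("drop",(288,145))):
    a=pickle.load(open("s0.pkl","rb"))["top"]["color"].astype(int);y,x=uv[1],uv[0]
    print(n,np.abs(a-t["color"])[y-12:y+12,x-12:x+12].mean())
E
```

```text
clock: 15.42
tool_pos: [0.5685, 0.0797, 0.1113]
eef_rot: [-0.0, 0.807, 0.591, -0.0]
contact_force: [-3.3, -1.2, 6.8]
gripper_width: 0.472
gripper_force: 60.2
[6.57430357e-02 4.42105390e-01 1.68495745e+00 1.72685197e-05
 1.01525438e+00 3.72661527e-01] [-0.02246215  0.42228713  0.05129299]
dish 17.59201388888889
jar 16.444444444444443
drop 12.429976851851851
```

View pics/b4.png

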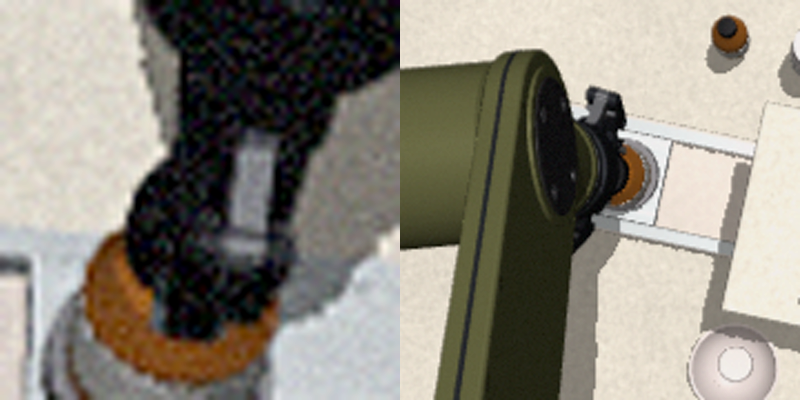

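The left crop shows the fingers on the cap (the bright bar is a finger part) and the bottle still on the drawn-out carriage. The dish and dropper stand where they were. The wrist moment is only thread friction and the grip is 60 N, so I'll hand in.

```bash
python3 -c "
from bench import bot
print(bot.hand_in())"
```

```text
the job is handed in; nothing more can be done
None
```

I drew the carriage to its stop, screwed the cap down until it bottomed out, and backed it off about 1.55 rad. I handed in with the cap still gripped at 60 N; the rib was hidden, so that angle comes from joint readings, and no verdict came back.

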